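Sleeve the rack brace and lock its leg at the length mark

ROBOT

A 6-joint arm with a two-finger parallel gripper is mounted at the origin on the work surface. World frame = base frame: x ahead of the robot, y to its left, z up, the work surface at z = 0. Lengths are in mm, angles in rad, forces in N, time in s.
With the tool pointing down it reaches from about 350 to 875 mm from the base axis. Payload 4.2 kg.
Tool frame: the origin (TCP) lies at the very end of the fingers, on their centre line; the grasp point (between the pads) lies 19 mm behind it; z points along the fingers, y is the line along which they close (so a half turn about z gives the same grasp; the last joint's range is limited). The gripper opens to 85 mm and grips with 20 to 120 N. Pads are 22 mm wide; open, the fingers measure 114 mm over their backs; the gripper's body (76 mm by 85 mm) begins 54 mm behind the grasp point. The pads swing forward as they close: fully open they stand 13 mm farther back than shut.
Start: joints at [-1.039, 0.385, 0.008, 0, -1.194, -0.259], TCP at [168.41, -601.862, 231.312] pointing down, gripper open.
Joint ranges: [-3.14, 3.14], [-1.21, 2.06], [-1.07, 1.41], [-3.16, 2.05], [-2.99, -0.16], [-3.1, 3.1]. Speed limits (rad/s): [2.79, 2.79, 3.14, 3.14, 3.14, 3.14].

INTERFACE

Orientations are given as a unit quaternion [x, y, z, w].
In Python, from bench import arm gives the robot as it stands.
- The arm moves only by the tool servo_tool, never from a script. Its argument "rows" is a list that holds one entry, the list of rows, each a list of 7 numbers: the finger opening in mm, from 0 to 85.4, then the shift along the tool's x, y, z in mm, then the turn, a rotation vector about the tool's x, y, z in rad. A call has 1 to 10 rows; each row is the pose to reach, as a shift and turn from the pose commanded when the call began, along the tool's axes at that moment; what a row does not reach only later rows make up. A row lasts 1/8 s, in which the tool goes at most 62.5 mm and 10.7 degrees, less where a joint would pass 70% of its speed; a pose out of reach is approached as far as the arm can. A call with a gripper value outside its range is refused whole. The fingers move at their own pace and stop on an object; the grip force is fixed at half the most. Time passes only in rows, so rows that repeat a pose let the fingers close. It gives the time, the measured TCP pose, the force, the opening and the grip force at its end, in the units of the state.
- arm.read_state(): the state, without advancing time (a new reading comes with each control period).
- arm.get_image(name): name is "scene" or "top"; returns the picture (420x560x3 uint8, red, green, blue); there is no depth.
- arm.camera_params(name): a dict with "intrinsics" (3x3 intrinsics, pixels), "D" ([k1, k2, p1, p2, k3] as OpenCV has them; the pictures are not rectified), "R" (3x3) and "t" (3): a world point X has camera coordinates R X + t. Camera axes: x right, y down, z forward; pixel columns grow to the right and rows downward; lengths in mm; the calibration is good to about 2 mm. A picture is of the moment at which its call begins. camera_params takes no time and is no camera call.
- arm.job_done(): hands the job in; it is judged then, once.
The state is a dict: "clock": time; "joints": joint angles; "joint_vel": joint speeds; "joint_efforts": joint torques, N m; "position": TCP position; "ee_rot": TCP orientation; "contact_force": force on the tool from outside, world axes, zero at the start; "wrist_torque": the same for the moment, N m; "gripper_width": finger opening in mm; "grasp_force": force on a finger pad.
Only numpy, scipy, OpenCV 4.12 (cv2) and the standard library are available. Lean on these libraries where they do the work, as an engineer would, in place of code of your own. Each camera call takes 0.05 s, during which the arm holds its last target. There are 200 camera calls.

TASK

Get the rack's telescopic brace ready: slide the nylon sleeve whose bore fits onto the upright pin at the end of the brace's leg, all the way down, and let it go; leave the other sleeve alone and do not knock or shift the tea glasses, scoop and spoon rest. Then, with the cam lever still open, push the sprung leg out by its cross bar until its pointer stands at the mark on the clip, and while holding it there slide the cam lever closed against the leg's finger plate. Finish still holding the leg at the mark with the lever closed: do not let go.

Things in the scene. Friction and masses are not known exactly. Their poses are not given: they have to be found in the camera images.
- brace: steel channel fixed to the deck, 250 mm long, 56 mm wide, 30 mm high (a 36 mm end plate closes the rear end), with a white scale strip lying alongside. Origin on the deck under the channel's middle line; its x axis is the direction in which the leg slides out, y across the channel (scale strip at y = -90 mm), z up. The channel spans x = -100 to +150 mm.
- leg: aluminium leg sliding in the channel along its x axis (axes as the brace's; origins coincide when fully in, where it starts). Travel 90 mm outward. A return spring pulls it in with 3.5 N at the start and 8 N at the end of travel, also with the lever closed: let go, it returns. On it: carriage plate (top z = 42 mm, x -26 to 30, y -26 to 26 mm) with cross bar, finger plate and cam lever.
- crossbar (a point): middle of the steel cross bar on the leg, 62 mm up: the bar spans x = 12 to 24 mm, y = -65 to +65 mm, z = 44 to 80 mm in the leg's frame. Push it outward with the fingers standing behind it, at its -x side.
- finger_plate (a point): centre of the outer (-y) face of the upright finger plate fixed on the leg right behind the cross bar: x = -18 to 12 mm, z = 44 to 92 mm, outer face at y = -18 mm in the leg's frame. Fingertips stay above z = 44 mm here.
- cam_face (a point): centre of the outer (+y) face of the cam lever, an upright ribbed steel plate opposite the finger plate with the same x and z span; outer face at y = +31 mm open, +18 mm closed. An open gripper set down from above over both plates, closing along y, has a finger behind the bar on each side; closing it slides the lever shut.
- cam (a joint): how far the cam lever is slid closed, in m: 0 open, 0.013 fully closed (at its stop). It slides towards the finger plate (the leg's -y) with about 2.5 N of friction, and stays where it is left. It starts within 3 mm of open.
- pinch (a point): point on the leg midway between the finger plate's outer face and the closed lever's outer face (36 mm apart), 68 mm above the deck; x = -3 mm, y = 0 in the leg's frame. Axes as the leg's.
- pointer (a point): tip of the leg's thin upright pointer (3 mm thick) at the -y end of the cross bar, at x = 18 mm, y = -78 mm in the leg's frame, 60 mm above the deck.
- mark (a point): the length mark: the thin upright fin (3 mm thick, top 64 mm above the deck) of the dark clip that sits fixed on the scale strip, this point on its face towards the pointer, 60 mm up. Axes as the brace's. It varies; the pointer is 40 to 75 mm short of it at the start. Pointer and mark agree when the pointer's x equals the mark's x along the brace's x axis; 2 mm of y lie between them.
- pin_foot (a point): foot of the upright steel pin at the leg's outer end, on the round foot plate (44 mm diameter, top 30 mm above the deck) on which the sleeve has to sit; x = 195 mm in the leg's frame. The pin has 16 mm diameter, is 53 mm tall and tapers in its top 6 mm.
- sleeve_wide_mid (a point): centre of the white nylon sleeve that fits: upright tube, 34 mm outside diameter, bore 20 mm, 40 mm tall, this point 20 mm above its underside, z along its axis. It stands on the deck to the left or to the right of the brace.
- sleeve_narrow_mid (a point): centre of the white nylon sleeve that does not fit: same outside (34 mm diameter, 40 mm tall), bore only 11 mm. It stands on the deck on the other side.
- tea_glass_1: tulip-shaped tea glass, 56 mm across, 88 mm tall, origin under its centre; behind the sleeve on the left (about 110 to 210 mm farther out in x)
- tea_glass_2: the other tulip-shaped tea glass, same size, behind the sleeve on the right
- spoon_rest: wooden spoon rest, 190 x 75 x 18 mm, near right
- scoop: orange plastic scoop, 138 mm long, 28 mm tall, near left
Not all that is in view belongs to the job. What is shaped like the part that bears sleeve_wide_mid but red or yellow is not meant.

How it is judged (in metres and radians):
On the way, in this order (a step that is already met when the one before it is completed fails the run):
1. the fitting sleeve sits fully down on the pin and is let go (horizontal distance between sleeve_wide_mid and pin_foot below 0.006 m and z of sleeve_wide_mid in the frame of pin_foot below 0.023 m and angle between sleeve_wide_mid's own z axis and vertical below 0.12 rad and contact force between the fingers and anything else below 0.2 N), for 0.2 s.
2. the leg is held with its pointer at the mark, the cam lever still open (x of pointer in the frame of mark between -0.005 and 0.005 m and value of joint cam below 0.0075 m), for 0.2 s.
At the end, for the whole second after the job is handed in: The fingers hold the leg still (more than 3 N on the leg or its lever) with the pointer within 5 mm of the mark, the cam lever within 3 mm of its closed stop, the fitting sleeve fully down and upright on the pin (within 3 mm of the foot plate), and the other sleeve within 30 mm of where it stood (x of pointer in the frame of mark between -0.005 and 0.005 m and value of joint cam above 0.01 m and contact force between the fingers and leg above 3 N and linear speed of leg below 0.01 m/s and horizontal distance between sleeve_wide_mid and pin_foot below 0.006 m and z of sleeve_wide_mid in the frame of pin_foot below 0.023 m and angle between sleeve_wide_mid's own z axis and vertical below 0.12 rad and distance of sleeve_narrow_mid from where it was at the start of the episode below 0.03 m); the arm keeps its last pose, push and grip.
It fails at once if the narrow sleeve is moved by more than 30 mm (distance of sleeve_narrow_mid from where it was at the start of the episode above 0.03 m).
It fails at once if a tea glass is tipped or moved by more than 30 mm (angle between any of tea_glass_1, tea_glass_2's own z axis and vertical above 0.5 rad or distance of any of tea_glass_1, tea_glass_2 from where it was at the start of the episode above 0.03 m).
It fails at once if the spoon rest or scoop is moved by more than 40 mm (distance of any of spoon_rest, scoop from where it was at the start of the episode above 0.04 m).
It also fails if it takes over 54 s, if anything falls off the work surface, if the arm or the gripper's body presses on something with over 40 N, if the wrist force passes 120 N, or if a joint passes its speed limit or range.

## Working session

There is one attempt and no reset: what is moved stays moved. The work goes in short steps, Python scripts to look and compute and a tool call to move; the robot and the scene stay as the last step left them, time stands still between calls to the robot, and variables do not carry over. Pictures are saved under pics/ and viewed, at most 10 in all, crops included, and the job is handed in when it is done.

Besides the shell and the picture viewer there is one more tool, called by a JSON object that holds its "api" and its "payload". servo_tool: Moves the arm, as the interface text tells. Its arguments: {"type":"object","properties":{"rows":{"type":"array"}},"required":["rows"]}

```bash
mkdir -p pics; python3 - <<'E'
from bench import arm
import cv2
for n in("scene","top"):
    im=arm.get_image(n); cv2.imwrite(f"pics/{n}0.png",im[:,:,::-1])
    p=arm.camera_params(n); print(n,{k:__import__('numpy').round(v,4).tolist() for k,v in p.items()})
s=arm.read_state();print(s)
E
```

```text
scene {'intrinsics': [[529.0453, 0.0, 283.5253], [0.0, 529.0453, 205.1374], [0.0, 0.0, 1.0]], 'D': [-0.1395, 0.0, 0.0, 0.0, 0.0], 'R': [[-0.4864, 0.8737, -0.0037], [0.622, 0.3433, -0.7037], [-0.6135, -0.3446, -0.7105]], 't': [222.7494, -224.4595, 1594.7689]}
top {'intrinsics': [[446.1488, 0.0, 280.1825], [0.0, 446.1488, 211.9809], [0.0, 0.0, 1.0]], 'D': [-0.0374, 0.0, 0.0, 0.0, 0.0], 'R': [[-0.0031, -0.9999, -0.0114], [-0.9871, 0.0048, -0.1598], [0.1599, 0.0108, -0.9871]], 't': [19.3205, 471.0733, 1337.6079]}
{'clock': 0.1, 'joints': array([-1.03937873e+00,  3.85499186e-01,  6.77759772e-03, -4.60770537e-04,
       -1.19399051e+00, -2.58632703e-01]), 'joint_vel': array([-0.00094386, -0.00167737,  0.00417728,  0.00187496,  0.00102253,
       -0.00100558]), 'joint_efforts': array([-6.61703671e-04, -3.93319809e+01,  1.88928473e+01,  4.19791415e+00,
       -2.55264225e-03,  3.02236050e-07]), 'position': array([ 168.29060069, -601.38219762,  230.32126665]), 'ee_rot': array([-1.35885705e-01,  9.90724034e-01,  9.66522840e-04, -1.70974395e-04]), 'contact_force': array([ 0.35939876, -0.27187441,  0.83197648]), 'wrist_torque': array([-0.00697765,  0.01824698,  0.02780549]), 'grasp_force': 0.0, 'gripper_width': 85.50516558904283}
```

View pics/scene0.png

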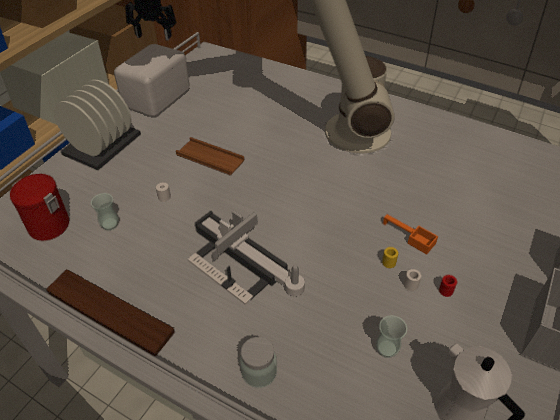

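View pics/top0.png

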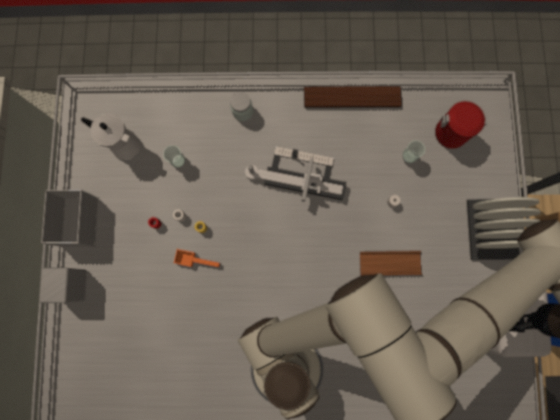

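In the scene view, the white sleeves are at (413,280) on the left and (163,191) on the right; the red (448,285) and yellow (391,257) ones are decoys. I'll compare the bores and read the brace in enlarged crops.

```bash
python3 - <<'E'
import cv2,numpy as np
s=cv2.imread("pics/scene0.png");t=cv2.imread("pics/top0.png")
def c(im,u,v,w,h,k): return cv2.resize(im[v:v+h,u:u+w],None,fx=k,fy=k,interpolation=cv2.INTER_CUBIC)
a=np.hstack([c(s,395,262,40,37,10),c(s,145,173,40,37,10)[:, :400]])
b=np.hstack([c(t,165,200,50,25,8),c(t,370,189,50,25,8)])
cv2.imwrite("pics/sl.png",np.vstack([a,b]))
cv2.imwrite("pics/br_s.png",c(s,183,205,130,100,6))
cv2.imwrite("pics/br_t.png",c(t,235,140,120,75,6))
E
```

```text
(no output)
```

View pics/sl.png

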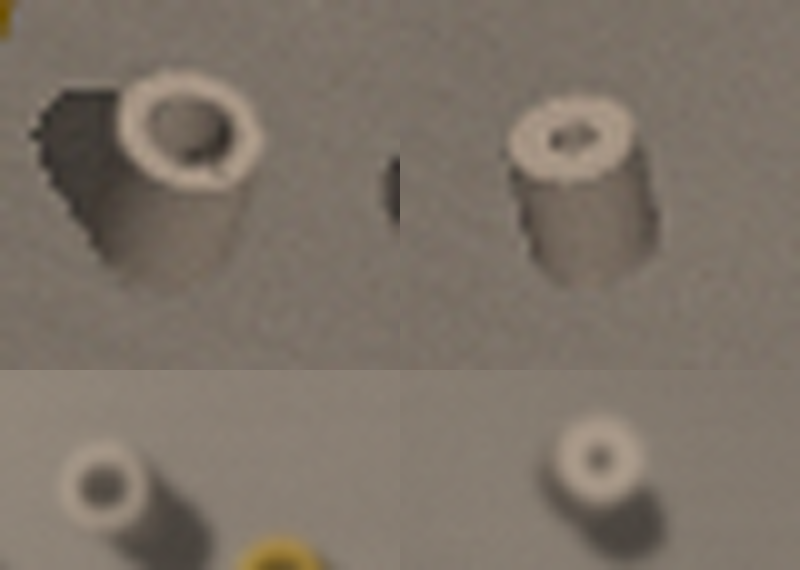

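View pics/br_s.png

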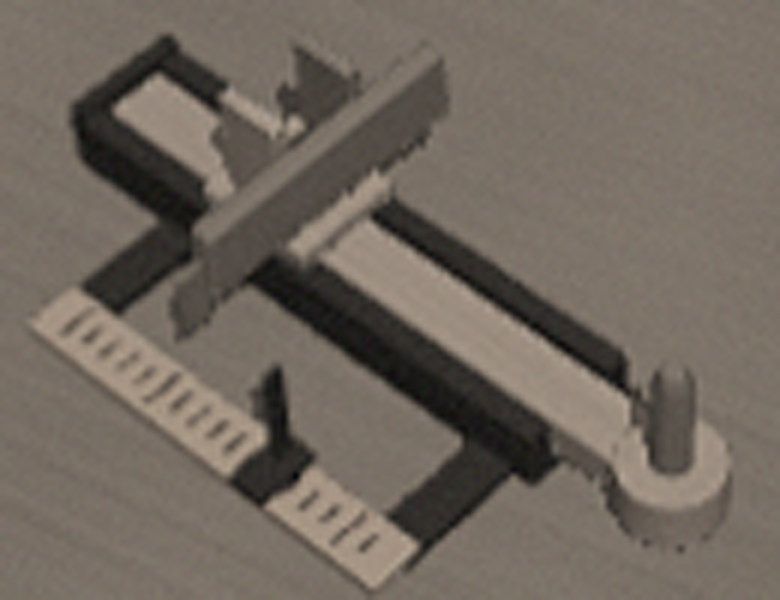

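View pics/br_t.png

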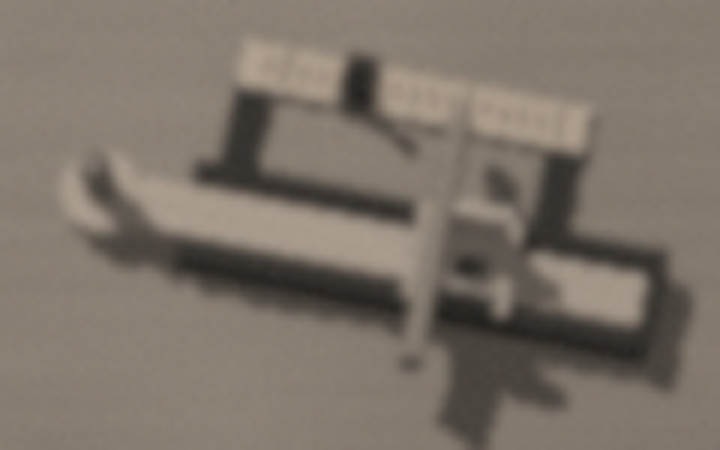

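The left sleeve, scene (413.6,274.6) and top (177.6,214.1), has the wide bore of about 0.59 of its outside, matching 20/34. The right one (163,191) has the narrow bore, so the left one is meant. Next I'll fit the brace pose and overlay a wireframe.

```bash
cat > h.py <<'E'
import cv2,numpy as np
from bench import arm
from scipy.optimize import least_squares
P={n:arm.camera_params(n) for n in("scene","top")}
def proj(n,X):
    p=P[n]; r=cv2.Rodrigues(np.array(p["R"],float))[0]
    return cv2.projectPoints(np.array(X,float).reshape(-1,1,3),r,np.array(p["t"],float),np.array(p["intrinsics"],float),np.array(p["D"],float))[0][:,0]
def onplane(n,uv,z):
    f=lambda q:(proj(n,[[q[0],q[1],z]])-np.array(uv))[0]
    return least_squares(f,[500,0],x_scale=100).x
def W(b,X):
    X=np.atleast_2d(np.array(X,float)); c,s=np.cos(b[2]),np.sin(b[2])
    return np.c_[b[0]+c*X[:,0]-s*X[:,1],b[1]+s*X[:,0]+c*X[:,1],X[:,2]]
def cp(u,v,ox,oy,k): return ((u+.5)/k-.5+ox,(v+.5)/k-.5+oy)
E
python3 - <<'E'
from h import *
S=lambda u,v:cp(u,v,183,205,6); T=lambda u,v:cp(u,v,235,140,6)
obs=[("scene",S(675,370),(195,0,83)),("scene",S(671,465),(195,0,30)),("scene",S(203,247),(18,-65,80)),("scene",S(437,50),(18,65,80)),
("scene",S(170,38),(-100,28,36)),("scene",S(75,108),(-100,-28,36)),
("top",T(95,190),(195,0,30)),("top",T(666,252),(-100,-28,36)),("top",T(650,352),(-100,28,36))]
f=lambda b:np.concatenate([(proj(n,W(b,X))[0]-uv) for n,uv,X in obs])
r=least_squares(f,[500,-50,1.5],x_scale=[100,100,1],loss="soft_l1");b=r.x
print(b,f(b).reshape(-1,2).round(1).tolist()); np.save("b.npy",b)
for n,uv in(("scene",(413.55,274.55)),("top",(177.56,214.1))): print("sleeve",n,onplane(n,uv,40))
print("foot",W(b,(195,0,30)),[onplane(n,uv,30) for n,uv in(("scene",S(671,465)),("top",T(95,190)))])
m=least_squares(lambda q:(proj("scene",W(b,(q[0],q[1],64)))-np.array(S(273,372)))[0],[70,-80]).x;print("mark",m)
for n,(u,v,w,h) in dict(scene=(183,205,130,100),top=(235,140,120,75)).items():
    k=6;im=cv2.resize(cv2.imread(f"pics/{n}0.png")[v:v+h,u:u+w],None,fx=k,fy=k,interpolation=2)
    def L(pts,col):
        q=(proj(n,W(b,pts))-(u,v)+.5)*k
        cv2.polylines(im,[np.int32(q.round())],False,col,1)
    box=lambda x0,x1,y0,y1,z:[(x0,y0,z),(x1,y0,z),(x1,y1,z),(x0,y1,z),(x0,y0,z)]
    L(box(-100,150,-28,28,30),(0,255,0));L(box(12,24,-65,65,80),(0,0,255));L(box(-18,12,-18,-14,92),(255,255,0));L(box(-18,12,27,31,92),(255,255,0))
    L([(195+22*np.cos(a),22*np.sin(a),30) for a in np.linspace(0,6.3,40)],(255,0,255));L([(195,0,30),(195,0,83)],(0,255,255))
    L([(18,-65,60),(18,-78,60)],(0,255,255));L([(m[0],-80,0),(m[0],-80,64),(m[0],-100,64)],(255,0,0))
    cv2.imwrite(f"pics/ov_{n}.png",im)
a=cv2.imread("pics/ov_scene.png");c=cv2.imread("pics/ov_top.png")
cv2.imwrite("pics/ov.png",np.vstack([cv2.resize(a,(520,400)),cv2.resize(c,(520,325))])[:,:] if 0 else np.hstack([cv2.resize(a,(420,323)),cv2.resize(c,(380,237)).copy() if 0 else cv2.copyMakeBorder(cv2.resize(c,(380,237)),0,86,0,0,0)]))
E
```

```text
[564.46730438 -80.44484142   1.36274233] [[0.0, 0.4], [0.4, -0.6], [-0.8, -2.0], [0.0, -0.9], [0.5, -0.9], [-0.3, -0.1], [0.2, -0.6], [-0.9, -1.5], [-1.5, -0.9]]
sleeve scene [468.28205039 336.74629949]
sleeve top [465.74355096 334.64207475]
foot [[604.74577359 110.34993031  30.        ]] [array([606.63695136, 110.41605883]), array([602.95629886, 110.9634124 ])]
mark [ 75.03781877 -84.28042829]
```

View pics/ov_scene.png

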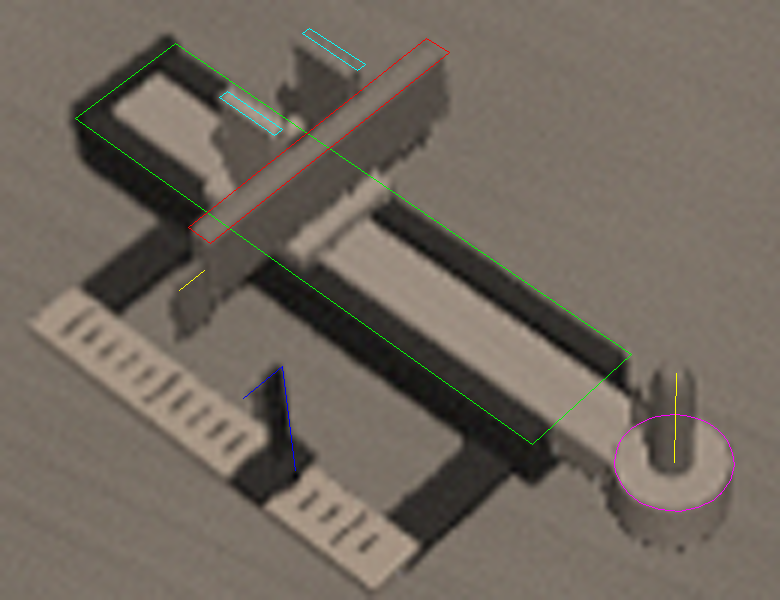

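The overlay agrees to about 1 px (foot circle and pin at (675,465)). At the crossbar's -y end the model sits about 2 px too high. Now a move helper.

```bash
cat >> h.py <<'E'
from scipy.spatial.transform import Rotation as Ro
def go(p,yang,s=None,turned=None):
    """shift and turn in tool axes from current measured pose; yang=angle of tool y in world (rad), tool down"""
    s=s or arm.read_state(); R0=Ro.from_quat(s["ee_rot"])
    y=np.array([np.cos(yang),np.sin(yang),0]);z=np.array([0,0,-1.]);x=np.cross(y,z)
    R1=Ro.from_matrix(np.c_[x,y,z])
    return R0.inv().apply(np.array(p)-s["position"]).round(1).tolist(),(R0.inv()*R1).as_rotvec().round(4).tolist()
def st():
    s=arm.read_state(); print("t",round(s["clock"],2),"pos",s["position"].round(1),"F",s["contact_force"].round(1),"w",round(s["gripper_width"],1),"g",round(s["grasp_force"],1)); return s
E
python3 - <<'E'
from h import *
b=np.load("b.npy"); ya=b[2]+np.pi/2
print(np.degrees(ya)); print(go((450,-150,200),ya)); print(go((467,335.7,120),ya))
E
```

```text
168.07938423017777
([-392.8, 358.8, 31.0], [0.0018, 0.001, -1.0901])
([-540.0, 821.8, 111.9], [0.0018, 0.001, -1.0901])
```

{"api": "servo_tool", "payload": {"rows": [[[85,-393,359,0,0,0,-1.09],[85,-393,359,0,0,0,-1.09],[85,-393,359,0,0,0,-1.09],[85,-393,359,0,0,0,-1.09],[85,-393,359,0,0,0,-1.09],[85,-393,359,0,0,0,-1.09],[85,-393,359,0,0,0,-1.09],[85,-393,359,0,0,0,-1.09],[85,-393,359,0,0,0,-1.09],[85,-393,359,0,0,0,-1.09]]]}}

```text
clock: 1.35
position: [450.9, -148.6, 230.9]
ee_rot: [-0.631, 0.776, 0.0, -0.0]
contact_force: [-0.0, -0.1, -0.1]
gripper_width: 85.1
grasp_force: 0.0
```

```bash
python3 - <<'E'
from h import *
st();b=np.load("b.npy"); ya=b[2]+np.pi/2
print(go((467,335.7,100),ya))
E
```

```text
t 1.35 pos [ 450.9 -148.6  230.9] F [-0.  -0.1 -0.1] w 85.1 g 0.0
([-477.5, 82.4, 131.0], [0.0008, 0.0, 0.0037])
```

{"api": "servo_tool", "payload": {"rows": [[[85,-477,82,0,0,0,0],[85,-477,82,0,0,0,0],[85,-477,82,0,0,0,0],[85,-477,82,0,0,0,0],[85,-477,82,0,0,0,0],[85,-477,82,0,0,0,0],[85,-477,82,131,0,0,0],[85,-477,82,131,0,0,0],[85,-477,82,131,0,0,0],[85,-477,82,131,0,0,0]]]}}

```text
clock: 2.6
position: [467.3, 332.3, 96.6]
ee_rot: [-0.63, 0.777, -0.001, -0.004]
contact_force: [0.6, -0.3, 0.6]
gripper_width: 85.0
grasp_force: 0.0
```

```bash
python3 - <<'E'
from h import *
st();b=np.load("b.npy"); ya=b[2]+np.pi/2
print(go((467,335.7,12),ya))
im=arm.get_image("scene");cv2.imwrite("pics/s1.png",cv2.resize(im[200:300,350:480,::-1],None,fx=6,fy=6,interpolation=2))
E
```

```text
t 2.6 pos [467.3 332.3  96.6] F [ 0.6 -0.3  0.6] w 85.0 g 0.0
([-3.9, 0.7, 84.6], [0.0038, -0.0067, 0.0004])
```

View pics/s1.png

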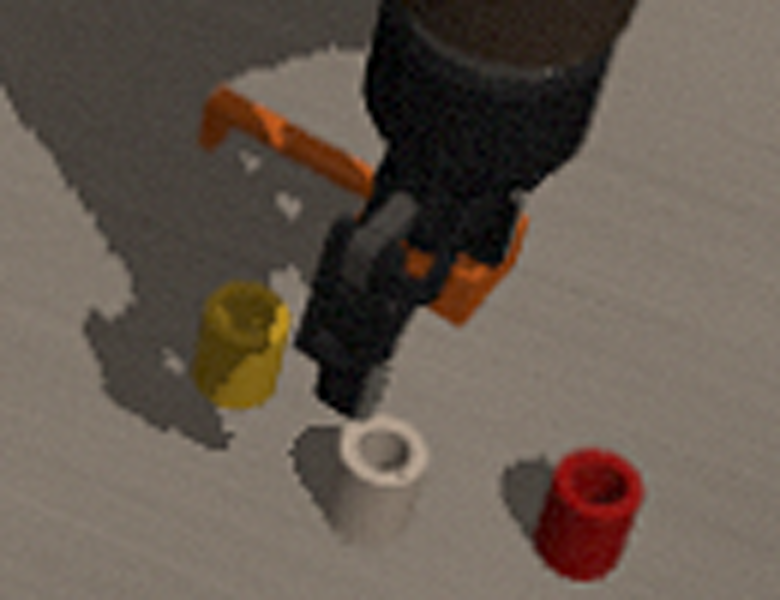

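The wide white sleeve is at crop (383,450), with the gripper above it and the yellow and red decoys clear of the fingers. Descending.

{"api": "servo_tool", "payload": {"rows": [[[85,-2,0,40,0,0,0],[85,-2,0,80,0,0,0],[85,-2,0,84,0,0,0],[85,-2,0,84,0,0,0],[60,-2,0,84,0,0,0],[45,-2,0,84,0,0,0],[38,-2,0,84,0,0,0],[30,-2,0,84,0,0,0],[20,-2,0,84,0,0,0],[20,-2,0,84,0,0,0]]]}}

```text
clock: 3.9
position: [469.1, 335.7, 17.3]
ee_rot: [-0.63, 0.777, -0.0, 0.0]
contact_force: [-1.1, -0.1, 6.0]
gripper_width: 32.0
grasp_force: 59.2
```

```bash
python3 - <<'E'
from h import *
st();b=np.load("b.npy"); ya=b[2]+np.pi/2
print(go((467,335.7,12),ya))
E
```

```text
t 3.9 pos [469.1 335.7  17.3] F [-1.1 -0.1  6. ] w 32.0 g 59.2
([0.4, 2.0, 5.3], [-0.0007, 0.0007, 0.0006])
```

{"api": "servo_tool", "payload": {"rows": [[[20,0,0,-50,0,0,0],[20,0,0,-110,0,0,0],[20,50,-45,-110,0,0,0],[20,95,-90,-110,0,0,0],[20,145,-135,-110,0,0,0],[20,185,-172,-110,0,0,0],[20,192,-179,-110,0,0,0],[20,192,-179,-110,0,0,0],[20,192,-179,-110,0,0,0],[20,192,-179,-110,0,0,0]]]}}

```text
clock: 5.15
position: [603.8, 112.0, 126.4]
ee_rot: [-0.631, 0.776, 0.0, 0.0]
contact_force: [-1.0, 0.5, -1.1]
gripper_width: 32.0
grasp_force: 59.8
```

```bash
python3 - <<'E'
from h import *
st()
a=arm.get_image("scene")[190:290,240:370,::-1];t=arm.get_image("top")[145:205,215:295,::-1]
cv2.imwrite("pics/s2.png",np.hstack([cv2.resize(a,(520,400),interpolation=2),cv2.copyMakeBorder(cv2.resize(t,(280,210),interpolation=2),0,190,0,0,0)]))
cv2.imwrite("pics/s2a.png",cv2.resize(a,None,fx=6,fy=6,interpolation=2))
E
```

```text
t 5.15 pos [603.8 112.  126.4] F [-1.   0.5 -1.1] w 32.0 g 59.8
```

View pics/s2.png

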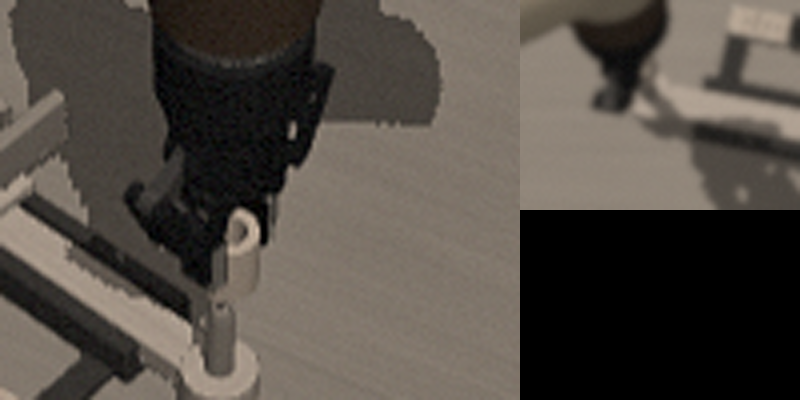

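The sleeve hangs above the pin (sleeve right edge at crop x≈260, pin at ≈220, 4x). It looks a few mm right of the pin axis. I'll measure this numerically.

```bash
python3 - <<'E'
from h import *
im=cv2.imread("pics/s2a.png");g=cv2.cvtColor(cv2.resize(im,(130,100),interpolation=cv2.INTER_AREA),cv2.COLOR_BGR2GRAY)
print("cols",list(range(286,312)))
for v in range(238,286): print(v,' '.join('%3d'%x for x in g[v-190,46:72]))
ax=lambda p,z:proj("scene",[[p[0],p[1],z]])[0].round(1)
for z in(109,149):print("sleeve ax",z,ax((603.8,112),z))
for z in(30,56,83):print("pin ax",z,ax((604.75,110.35),z))
o=ax((604,111),109);print("px per mm dx",ax((614,111),109)-o,"dy",ax((604,121),109)-o)
a=np.linspace(0,6.283,721)
for z in(109,149):
  c=proj("scene",np.c_[603.8+17*np.cos(a),112+17*np.sin(a),0*a+z]);print(z,c.min(0),c.max(0))
E
```

```text
cols [286, 287, 288, 289, 290, 291, 292, 293, 294, 295, 296, 297, 298, 299, 300, 301, 302, 303, 304, 305, 306, 307, 308, 309, 310, 311]
238   6  12  28  25  21  29  23  15  15  12  24  15  18  12  12  14  15  24  15  16  27  45  31  60 109 124
239  15  13  18  20  18  33  30  21  17  18  23  25  25  15  16  16  19  19  11  18  48  86  56  92 126 124
240  22  12  10  15   9  20  26  27  21  21  17  21  20  18   5  10   8   6   8  17  44  90  66  96 122 122
241  34  18  11  22  12  17  18  20  19  12  15  11  15  35  27   9   9   9   7   3  14  62  64  94 121 120
242  48  26  15  34  39  25  19  14   9  15  13  15  58 114 117  80  31   4   5   7   8  60  64  95 123 122
243  29  27  17  35  54  45  20  15  16  18  19  41 112 163 168 148 113  51   9  14   9  60  63  95 123 123
244  17  27  25  22  38  51  23  22  15  12  14  78 129 141 153 167 169 126  38   6  17  61  59 106 124 120
245  16  25  27  22  16  31  14  13  16   9  15  99 113 104 114 147 168 164  72   6  13  67  65 120 124 122
246  20  20  29  27  29  13  12  20  17   9  27 114 112 100  86 106 162 169 124  14  13  77  88 122 
[... 3805 characters left out ...]
57 155  94  73  81  86  85  82  82 120 155 155 152 153 154 138 122 121 122 120 120 121 120
283 157 158 156 153 155 134  98  82  87  85  87 106 145 156 151 151 153 153 124 120 121 120 120 121 120 119
284 157 160 154 153 155 155 142 131 122 121 132 142 153 152 152 152 159 152 103 116 120 121 119 122 120 122
285 135 157 157 154 152 155 156 158 153 149 155 155 153 150 152 156 156 129  92 115 120 120 120 119 119 120
sleeve ax 109 [296.2 258.9]
sleeve ax 149 [296.4 246.6]
pin ax 30 [294.8 281.5]
pin ax 56 [294.9 274.3]
pin ax 83 [295.1 266.6]
px per mm dx [-2.3  3.3] dy [4.2 1.8]
109 [288.04783654 252.68504974] [304.25415466 265.32471125]
149 [288.09647794 240.31777698] [304.73913386 253.03976011]
```

{"api": "servo_tool", "payload": {"rows": [[[20,1.3,-1.7,0,0,0,0],[20,1.3,-1.7,20,0,0,0],[20,1.3,-1.7,28,0,0,0],[20,1.3,-1.7,32,0,0,0],[20,1.3,-1.7,36,0,0,0],[20,1.3,-1.7,36,0,0,0]]]}}

```text
clock: 6.0
position: [605.8, 108.9, 90.3]
ee_rot: [-0.63, 0.777, -0.0, 0.0]
contact_force: [0.8, -0.6, -1.1]
gripper_width: 32.0
grasp_force: 59.8
```

```bash
python3 - <<'E'
from h import *
st();print(arm.read_state()["wrist_torque"].round(2))
E
```

```text
t 6.0 pos [605.8 108.9  90.3] F [ 0.8 -0.6 -1.1] w 32.0 g 59.8
[ 0.02 -0.1   0.02]
```

{"api": "servo_tool", "payload": {"rows": [[[20,0,0,10,0,0,0],[20,0,0,20,0,0,0],[20,0,0,30,0,0,0],[20,0,0,37,0,0,0],[20,0,0,40,0,0,0],[20,0,0,40,0,0,0]]]}}

```text
clock: 6.75
position: [605.7, 108.9, 50.1]
ee_rot: [-0.63, 0.777, -0.0, -0.0]
contact_force: [-0.7, 0.3, -1.2]
gripper_width: 31.9
grasp_force: 59.9
```

```bash
python3 - <<'E'
from h import *
st();print(arm.read_state()["wrist_torque"].round(2))
E
```

```text
t 6.75 pos [605.7 108.9  50.1] F [-0.7  0.3 -1.2] w 31.9 g 59.9
[-0.02 -0.04 -0.01]
```

{"api": "servo_tool", "payload": {"rows": [[[20,0,0,2,0,0,0],[20,0,0,3,0,0,0],[20,0,0,3,0,0,0],[50,0,0,3,0,0,0],[60,0,0,3,0,0,0],[60,0,0,3,0,0,0],[60,0,0,3,0,0,0],[60,0,0,3,0,0,0],[60,0,0,-10,0,0,0],[85,0,0,-10,0,0,0]]]}}

```text
clock: 8.0
position: [606.9, 109.3, 62.1]
ee_rot: [-0.63, 0.777, -0.001, 0.002]
contact_force: [0.2, 1.1, -0.2]
gripper_width: 75.9
grasp_force: 0.0
```

```bash
python3 - <<'E'
from h import *
st();b=np.load("b.npy");print(go((*W(b,(-3,0,0))[0][:2],150),b[2]+np.pi/2))
im=cv2.cvtColor(arm.get_image("scene"),cv2.COLOR_RGB2GRAY);g=im
for v in range(250,290,2): print(v,' '.join('%3d'%x for x in g[v,280:312]))
c=lambda z,r:(lambda q:(q.min(0).round(1),q.max(0).round(1)))(proj("scene",W(b,[(195+r*np.cos(a),r*np.sin(a),z) for a in np.linspace(0,6.28,200)])))
print(c(70,17),c(30,22),c(83,8))
E
```

```text
t 8.0 pos [606.9 109.3  62.1] F [ 0.2  1.1 -0.2] w 75.9 g 0.0
([197.3, 2.1, -88.3], [-0.0029, 0.0018, 0.0004])
250  36  56  67  59  35  19  19  23  20  18  17  15  16  10   2  28  23  30  14  20   0  17   2  20   9  14  16  15  15  10  72  92
252  64  72  70  67  22  17  28  15  19  13  19  11  16  22  25  20  25  16  22  19   9  27  74   9  11  14   9  14  14  16  18  80
254  71  62  53  31  17  25  19  14  20  17   7  19  17  27  19  24  17  15  18  50  65  73 108   0  15   6  13  17  13  19  16  66
256  50  39  35  43  40  22  15  23   8   8  13  20  21  30  22  16  16  45  73  69  68  72  94   1   6   8   3  12  15  12   8  65
258  38  36  16   7  62  69  74  57  49  40  28  12  23  23  19  10  59  72  69  67  70  70  71  43   0  18  10   4  15  10  11  85
260  22  21  20  19  23  15  35  54  87 123  36  17  10  16  18  42  73  67  66  68  66  69  70  64 114  90  46   9   6  12  14  87
262  14  31  37  19  25  22  22  18  14  17  20  24  18  18  73 107  63  68  68  68  70  68  66 130 126 128 127 112  93  61  91 111
264  16  22  23  27  23  22  14  22  20  26  22  11   9  72 128 1
[... 1091 characters left out ...]
123 120 121 123 122 121 121 122
282  15  19  22  14  71  75  81  37  84  94  98 108 108 112 115 117 119 118 118 114 104  96 134 155 142 119 121 123 121 119 119 121
284 106  35  14  43  72  70 110 124  80  95 101 102 109 110 116 116 119 117 113 113 100 118 159 159  96 119 120 118 123 121 120 121
286 104 126 128  76  63  61  91 138 144 107 103 104 108 111 116 116 117 114 111 121 148 158 149 102  89 121 119 119 119 118 119 119
288 121 121 119 127  66  65  72  80 108 130 142 156 151 145 144 147 143 151 160 153 124 115 101  94  97 124 123 120 119 119 118 118
(array([287.1, 264.1]), array([302.9, 276.7])) (array([284.8, 273.5]), array([304.8, 289.6])) (array([291.3, 263.7]), array([298.8, 269.6]))
```

The sleeve top rim lower edge is at row 276.8 (predicted 276.7 when seated), so it is fully down and released. Now to the carriage.

{"api": "servo_tool", "payload": {"rows": [[[85,0,0,-50,0,0,0],[85,0,0,-85,0,0,0],[85,60,7,-85,0,0,0],[85,120,7,-85,0,0,0],[85,180,7,-85,0,0,0],[85,200,7,-85,0,0,0],[85,200,7,-85,0,0,0],[85,200,7,-85,0,0,0]]]}}

```text
clock: 9.05
position: [558.0, -84.5, 145.3]
ee_rot: [-0.63, 0.776, -0.0, 0.0]
contact_force: [0.0, 0.3, -0.0]
gripper_width: 85.2
grasp_force: 0.0
```

```bash
cat >> h.py <<'E'
def inb():
    s=st();b=np.load("b.npy");c,q=np.cos(b[2]),np.sin(b[2]);d=s["position"][:2]-b[:2]
    print("in brace x,y",np.round([c*d[0]+q*d[1],-q*d[0]+c*d[1]],1),"F x,y",np.round([c*s["contact_force"][0]+q*s["contact_force"][1],-q*s["contact_force"][0]+c*s["contact_force"][1]],1)); return s
E
python3 - <<'E'
from h import *
inb();b=np.load("b.npy");print(go((*W(b,(-6,4,0))[0][:2],100),b[2]+np.pi/2))
a=arm.get_image("scene")[185:285,183:313,::-1]
cv2.imwrite("pics/s3.png",cv2.resize(a,None,fx=6,fy=6,interpolation=2))
E
```

```text
t 9.05 pos [558.  -84.5 145.3] F [ 0.   0.3 -0. ] w 85.2 g 0.0
in brace x,y [-5.3  5.5] F x,y [0.3 0. ]
([0.7, -1.4, 45.3], [-0.0004, 0.0002, 0.0009])
```

View pics/s3.png

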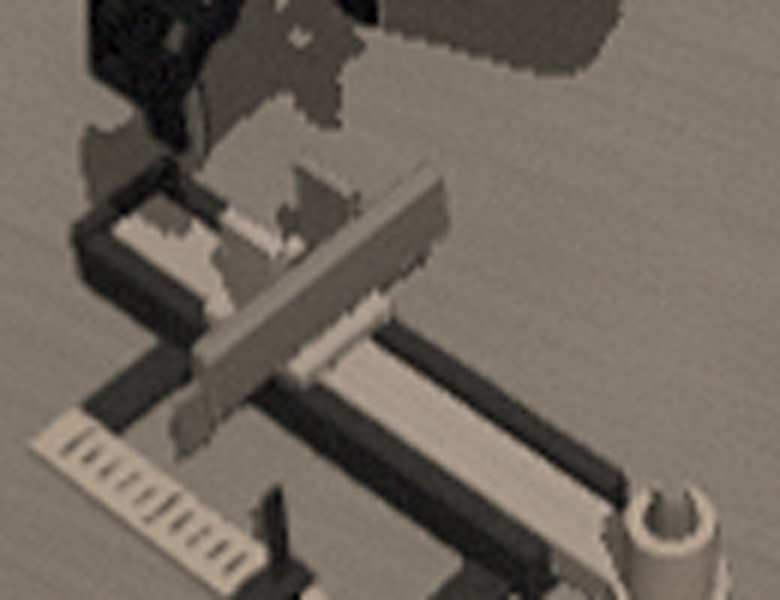

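The picture shows the sleeve seated on the pin at (670,540), and the gripper above the carriage with a finger tip at about (180,145). Pointer is at about (190,440) and fin top at (275,490). Descending behind the bar.

{"api": "servo_tool", "payload": {"rows": [[[85,2,-1,40,0,0,0],[85,2,-1,70,0,0,0],[85,2,-1,85,0,0,0],[85,2,-1,92,0,0,0],[85,2,-1,92,0,0,0]]]}}

```text
clock: 9.72
position: [558.6, -87.2, 53.6]
ee_rot: [-0.63, 0.776, -0.0, 0.0]
contact_force: [0.7, 0.5, -0.2]
gripper_width: 84.9
grasp_force: 0.0
```

```bash
python3 - <<'E'
from h import *
inb()
E
```

```text
t 9.72 pos [558.6 -87.2  53.6] F [ 0.7  0.5 -0.2] w 84.9 g 0.0
in brace x,y [-7.8  4.3] F x,y [ 0.6 -0.6]
```

{"api": "servo_tool", "payload": {"rows": [[[85,-6,0,0,0,0,0],[85,-12,0,0,0,0,0],[85,-20,0,0,0,0,0],[85,-28,0,0,0,0,0],[85,-36,0,0,0,0,0],[85,-44,0,0,0,0,0],[85,-52,0,0,0,0,0],[85,-56,0,0,0,0,0],[85,-56,0,0,0,0,0]]]}}

```text
clock: 10.85
position: [570.4, -33.1, 54.3]
ee_rot: [-0.63, 0.777, -0.001, 0.0]
contact_force: [0.7, -5.4, 1.2]
gripper_width: 84.6
grasp_force: 2.8
```

```bash
python3 - <<'E'
from h import *
inb()
a=arm.get_image("scene")[220:290,200:300,::-1]
cv2.imwrite("pics/s4.png",cv2.resize(a,None,fx=8,fy=8,interpolation=2))
b=np.load("b.npy")
j=lambda x,y,z:((proj("scene",W(b,(x,y,z)))[0]-(200,220)+.5)*8).round(0)
print("per mm x",(j(80,-78,60)-j(70,-78,60))/10,"y",(j(70,-68,60)-j(70,-78,60))/10,"z",(j(70,-78,70)-j(70,-78,60))/10)
print("mark75 top",j(75,-80,64),"pin",[j(195+t,0,83) for t in(0,48)])
E
```

```text
t 10.85 pos [570.4 -33.1  54.3] F [ 0.7 -5.4  1.2] w 84.6 g 2.8
in brace x,y [47.5  4. ] F x,y [-5.1 -1.8]
per mm x [2.6 1.8] y [ 2.6 -2.2] z [-0.3 -2.3]
mark75 top [240. 367.] pin [array([765., 377.]), array([905., 471.])]
```

View pics/s4.png

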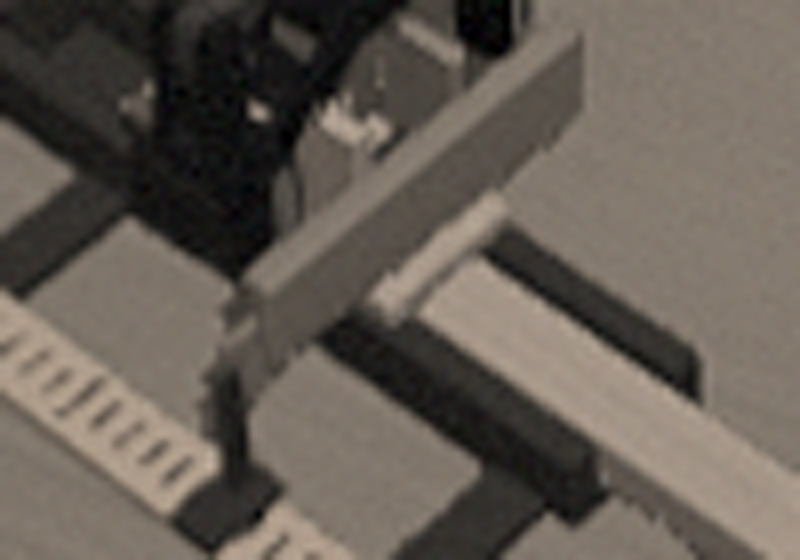

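The pointer's light edge is at about (222,350), left of the fin's inner edge at about (242,380). That leaves roughly 8-9 mm, which matches the first estimate of ≈57 mm travel. I'll refine it numerically.

```bash
python3 - <<'E'
from h import *
g0=cv2.imread("pics/scene0.png",0);g1=cv2.cvtColor(arm.get_image("scene"),cv2.COLOR_RGB2GRAY)
print("init pointer cols 206-220");[print(v,*['%3d'%x for x in g0[v,206:221]]) for v in range(242,264)]
print("init fin cols 220-236");[print(v,*['%3d'%x for x in g0[v,220:237]]) for v in range(260,284)]
print("now cols 220-236");[print(v,*['%3d'%x for x in g1[v,220:237]]) for v in range(250,284)]
# travel from cross-bar registration
def shift(r0,d):
    t=g0[r0[1]:r0[3],r0[0]:r0[2]];m=cv2.matchTemplate(g1,t,cv2.TM_CCOEFF_NORMED);l=cv2.minMaxLoc(m)[3];return (l[0]-r0[0],l[1]-r0[1]),m.max()
print(shift((222,228,262,255),0),shift((212,240,232,262),0))
b=np.load("b.npy")
for y in(0,-65):print([(proj("scene",W(b,(18+t,y,70)))[0]-proj("scene",W(b,(18,y,70)))[0]).round(1).tolist() for t in(44,46,48,50)])
E
```

```text
init pointer cols 206-220
242 115 112  98  64  47  40  34  27  23  75 112 114 116 118 119
243 105  81  55  48  50  43  39  37  31  97 107 117 116 118 106
244  80  51  43  45  50  49  43  45  42  76  93 115 113  97  78
245  50  41  44  46  43  48  50  50  41  63  69  98  94  77  72
246  44  44  42  46  41  46  47  46  37  63  72  78  80  78  76
247  49  43  46  48  46  44  39  28  24  62  66  77  77  76  78
248  49  45  44  48  48  45  33  28  42  82  83  75  83  80  76
249  43  43  49  47  38  35  50  65  92 104  87  69  83  76  78
250  39  48  44  34  30  61  92 105 106  92  79  72  81  78  78
251  45  48  29  33  74  94 108 105  92  79  81  69  81  79  75
252  41  31  48  83 110 106  91  82  77  73  79  72  78  75  72
253  32  44  85 109 115 113  80  74  77  79  78  75  87  85  64
254  62  94 113 115 112  97  73  73  74  79  80  77  73  77  58
255 100 114 114 112 114  78  64  75  78  78  80  77  62  87  90
256 116 112 113 112 115  83  60  75  77  78  80  77  64 107 114
257 110 113 112 114 115  81  64  67  77  75  79  74  94 112 113
258 111 111 113 111 114 103  72  66  74  75  75  6
[... 4028 characters left out ...]
 119 123 120 123
277 158 163 142 116 149 163 171 107  37  25  33  71 102 122 124 121 120
278 163 127  93 128 155 161 167 102  37  32  31  45  64  91 119 124 120
279 124  86 125 157 162 148 116  70  34  34  26  35  45  54  94 123 123
280 124 135 156 163 135  94  62  50  32  28  33  42  52  46  61  90 119
281 155 157 165 124  78  51  47  45  42  38  49  52  51  52  33  80 120
282 163 162 127  70  46  40  50  50  50  45  53  48  50  33  69 111 121
283 161 140  79  45  51  53  49  47  50  50  49  45  36  70 138 156 139
((16, 11), np.float32(0.9516504)) ((16, 11), np.float32(0.8856498))
[[13.8, 9.5], [14.5, 9.9], [15.1, 10.3], [15.8, 10.8]]
[[13.8, 10.0], [14.5, 10.5], [15.1, 10.9], [15.8, 11.4]]
```

{"api": "servo_tool", "payload": {"rows": [[[85,-4,0,0,0,0,0],[85,-8,0,0,0,0,0],[85,-9.5,0,0,0,0,0],[85,-9.5,0,0,0,0,0],[85,-9.5,0,0,0,0,0],[85,-9.5,0,0,0,0,0]]]}}

```text
clock: 11.7
position: [572.3, -24.2, 54.4]
ee_rot: [-0.63, 0.777, -0.001, 0.0]
contact_force: [0.1, -6.8, 0.8]
gripper_width: 85.0
grasp_force: 3.0
```

```bash
python3 - <<'E'
from h import *
inb();b=np.load("b.npy")
g0=cv2.imread("pics/scene0.png",0);g1=cv2.cvtColor(arm.get_image("scene"),cv2.COLOR_RGB2GRAY);cv2.imwrite("pics/g5.png",g1)
print("now cols 220-240");[print(v,*['%3d'%x for x in g1[v,220:241]]) for v in range(256,282)]
# sub-pixel travel: affine ECC of the bar's -y half (front face + pointer), guess by the model
A=np.array([(18,y,z) for y in(-78,-65,0,40) for z in(50,80)],float)
def travel(mask_pts,name):
    best=[]
    for t in np.arange(48,64,.5):
        q0=proj("scene",W(b,mask_pts)).astype(np.float32);q1=proj("scene",W(b,np.array(mask_pts)+(t,0,0))).astype(np.float32)
        H,_=cv2.findHomography(q0,q1); w=cv2.warpPerspective(g1,H,(560,420),flags=cv2.INTER_CUBIC|cv2.WARP_INVERSE_MAP)
        m=np.zeros_like(g0);cv2.fillConvexPoly(m,cv2.convexHull(np.int32(q0.round())),1);m=cv2.dilate(m,np.ones((5,5)))>0
        best.append((np.corrcoef(w[m],g0[m])[0,1].round(4),t))
    print(name,sorted(best)[::-1][:4])
travel([(24,y,z) for y in(-62,62) for z in(46,80)],"bar front")
travel([(x,y,80) for y in(-65,65) for x in(12,24)],"bar top")
travel([(x,y,42) for y in(-26,26) for x in(24,30)],"plate edge")
E
```

```text
t 11.7 pos [572.3 -24.2  54.4] F [ 0.1 -6.8  0.8] w 85.0 g 3.0
in brace x,y [56.6  4. ] F x,y [-6.6 -1.5]
now cols 220-240
256 116 117 117 118 118 116 118 121 123 101  64  28  22  70 119 122 122 126 123 109  90
257 116 120 117 118 117 119 118 119 117 122 104  78  42  79  97 113 124 122 106  83  80
258 121 121 119 123 119 117 119 115 119 121 123 118  66  62  73  90 109 101  83  80  84
259 118 120 122 123 119 124 120 118 119 118 120 104  70  62  70  76  89  82  81  82  82
260 117 118 120 120 118 120 119 121 123 120  99  67  65  64  67  72  84  85  84  81  81
261 119 118 118 120 119 117 120 120 121 122  76  62  63  60  73  74  86  83  82  81  83
262 120 123 121 120 118 119 119 119 121 125 104  69  71  95  97  77  86  82  83  82  84
263 117 116 120 120 119 120 120 118 120 122 123  88 102 117  99  79  86  86  83  83  81
264 120 118 119 114 123 120 119 117 122 121 125 112 113  97  82  73  82  88  81  76  78
265 122 120 119 117 121 122 120 124 108 102 103 104  94  83  83  78  81  83  80  86  72
266 120 118 120 124 117 120 124 105  75  60  71  83  79  83  82  80  74  82  83  95 100
267 120 1
[... 1119 characters left out ...]
118 121 120 118
280 124 132 157 164 131  94  60  46  33  29  38  42  50  46  56  86 119 120 122 120 118
281 151 160 166 126  73  50  47  52  39  38  45  48  50  52  32  82 115 123 126 121 120
bar front [(np.float64(0.9499), np.float64(58.0)), (np.float64(0.9462), np.float64(58.5)), (np.float64(0.9412), np.float64(57.5)), (np.float64(0.9319), np.float64(59.0))]
bar top [(np.float64(0.6197), np.float64(58.5)), (np.float64(0.6187), np.float64(59.0)), (np.float64(0.6057), np.float64(59.5)), (np.float64(0.604), np.float64(58.0))]
plate edge [(np.float64(0.95), np.float64(58.5)), (np.float64(0.9442), np.float64(58.0)), (np.float64(0.9379), np.float64(59.0)), (np.float64(0.9201), np.float64(57.5))]
```

The pointer has moved 18.1 px of the 18.3 px needed, so it is within about 1 mm of the mark with the cam open. Now I centre and close.

{"api": "servo_tool", "payload": {"rows": [[[85,-0.5,-2,0,0,0,0],[80,-0.5,-4,0,0,0,0],[70,-0.5,-4,0,0,0,0],[60,-0.5,-4,0,0,0,0],[50,-0.5,-4,0,0,0,0],[42,-0.5,-4,0,0,0,0],[36,-0.5,-4,0,0,0,0],[30,-0.5,-4,0,0,0,0],[25,-0.5,-4,0,0,0,0],[25,-0.5,-4,0,0,0,0]]]}}

```text
clock: 13.0
position: [576.2, -24.9, 55.4]
ee_rot: [-0.63, 0.777, -0.001, -0.001]
contact_force: [2.1, -7.4, 7.1]
gripper_width: 34.5
grasp_force: 62.1
```

```bash
python3 - <<'E'
from h import *
inb()
g1=cv2.cvtColor(arm.get_image("scene"),cv2.COLOR_RGB2GRAY);g=cv2.imread("pics/g5.png",0)
[print(v,*['%3d'%x for x in g1[v,224:241]]) for v in range(264,276)]
for r in((226,240,262,262),(255,220,272,250)):
    t=cv2.getRectSubPix(g,(r[2]-r[0],r[3]-r[1]),((r[0]+r[2])/2,(r[1]+r[3])/2))
    w=g1[r[1]:r[3],r[0]:r[2]];t=g[r[1]:r[3],r[0]:r[2]];print(cv2.phaseCorrelate(np.float32(t),np.float32(w)))
E
```

```text
t 13.0 pos [576.2 -24.9  55.4] F [ 2.1 -7.4  7.1] w 34.5 g 62.1
in brace x,y [56.8 -0. ] F x,y [-6.8 -3.5]
264 121 119 118 122 118 121 125 112 111  95  85  75  84  85  81  79  79
265 118 118 122 124 110 104 102 109  94  83  82  79  75  83  79  78  70
266 120 122 125 107  72  61  72  84  80  83  84  79  74  83  89  64  97
267 121 124 105  70  42  31  58  74  78  84  81  82  74  78  94  98 122
268 120 126  91  48  23  35  56  75  80  79  85  80  71  68 109 121 124
269 120 102  75  38  31  28  49  70  80  83  81  84  74  97 118 118 121
270  98  74  59  31  30  28  50  75  82  83  84  80  94 120 119 120 122
271 109  75  65  41  27  30  40  69  76  79  81  98 115 117 117 122 120
272 128  86  67  42  27  32  37  67  81  78 103 120 122 122 122 121 121
273 122  83  67  38  32  27  31  64  77 103 121 123 120 125 124 119 121
274 139  91  67  46  37  31  29  66 100 122 126 120 120 122 122 121 123
275 156 143 112  64  32  32  32  84 120 122 120 121 124 122 125 121 122
((-0.2052136614785205, 0.46420151781943986), 0.6215309533807967)
((0.7626866107448969, 0.1925312930679226), 0.4964185864837081)
```

The fingers stopped at 34.5 mm with 62 N grip. The 34 mm sleeve read 32 mm, so this corresponds to the 36 mm closed lever. The pointer pixels are unchanged, so I'm handing in.

```bash
python3 -c "
from bench import arm
print(arm.job_done())"
```

```text
the job is handed in; nothing more can be done
None
```

I handed the job in at about 13 s with the fitting sleeve seated on the pin and released, the pointer about 1 mm from the mark by camera, and the cam lever closed with the leg still gripped at about 60 N; the verdict was not reported back.

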